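# Raise a phone's display four ratchet clicks on the screen lifter and hold

## Task

On the phone-repair screen lifter, first open the vacuum ball valve half way (handle at 45 degrees to the pipe) so that the bed grips the phone; only then press the ratchet lever's cross-handle down by exactly four clicks from where it stands now, counting them by feel, because a fifth would tear the display's flex cable. Finish there with the fingers still on the handle, bearing down on it with steady pressure (do not let go; the program ends while holding), with the valve left half open and the other things on the bench where they were.

Things in the scene. Friction and masses are not known exactly. Their poses are not given: they have to be found in the camera images.
- lifter: screen lifter, fixed on the bench (place and yaw vary): aluminium plate 310 x 260 x 12 mm with column, ivory head, ram with suction cup on a phone, and on the left a pump, pipe and brass ball valve. Origin: plate's underside below the ratchet axis; x axis from the lever's handle to the phone (yaw 0: away from the robot), y left, z up. Column: x -81 to -36, y -22 to 22 mm. Nothing is higher than 270 mm.
- lever: T-shaped ratchet lever right of the head: toothed wheel 96 mm across, flat arm 10 x 18 mm, steel cross-handle. Origin on its axis. It swings in the lifter's x-z plane; the arm points to the lifter's -x (to the robot), 17 to 35 degrees above level at the start, and is pressed down. A sprung pawl catches it on the way back. It must end past the 4th and short of the 5th click, pressed by the fingers.
- handle (a point): centre of the cross-handle: steel round bar with black caps, 20 mm diameter, 90 mm long, level, along the lifter's y, 165 mm from the lever's axis. Bearing down on it takes 3 to 5 N (spring, always pushing back up), climbs to 9 to 15 N as the pawl rides up a tooth, and at the click falls back suddenly. Clicks are evenly spaced, 20 to 30 mm of handle travel; the first comes after 25 to 35 mm.
- lever_axis (a point): point on the lever's level axis (along the lifter's y) in the plane of the arm, 155 mm above the underside of the lifter's plate: the centre of the handle's arc. At a click the lever may jump ahead of the fingers by a few mm; let go, it comes back a few mm onto the pawl and stays there.
- valve (a joint): angle of the ball valve's handle, rad: 0 = closed (across the pipe, pointing to the lifter's +y), pi/2 = open (along the pipe, pointing to the lifter's -x), growing counter-clockwise seen from above; half open = pi/4. Closed or nearly so at the start (0 to 0.25); turns stiffly (0.1 N m) and stays where it is left.
- valve_grip (a point): middle of the valve handle's black sleeve: a level bar 60 mm long, 12 mm wide, 16 mm high, 48 mm from the valve's stem; underside 68 mm above the plate's underside. Below it: pipe (top at 45 mm) and, within 30 mm of the stem, a thin index plate (top at 59 mm) with studs at closed, half and open
- valve_axis (a point): point on the valve's upright stem axis, at the height of the middle of the handle's sleeve
- dish: small round steel dish with screws, 54 mm across, 12 mm high, standing on the lifter's base plate between phone and pipe; a bystander, leave it (25 mm at most); origin at the centre of its underside
- tweezers: steel tweezers, 123 mm long, 10 mm high, lying on the base plate beside the phone; a bystander, leave it (25 mm at most); origin at the centre of its underside
- scrapbox: white card box 100 x 75 x 55 mm full of upright scrap circuit boards that reach up to about 105 mm, right of the lifter; a bystander, leave it (25 mm at most); origin at the centre of its underside
- bottle: small brown bottle with a black cap, 40 mm across, 100 mm high, left of the lifter; a bystander, leave it (25 mm at most); origin at the centre of its underside
- screwdriver: grey screwdriver, 150 mm long, 26 mm thick, lying in front of the lifter on the left; a bystander, leave it (25 mm at most); origin at the centre of its underside
- taperoll: amber roll of tape lying flat, 64 mm across, 14 mm high, left of the lifter; a bystander, leave it (25 mm at most); origin at the centre of its underside
- logicboard: L-shaped circuit board lying flat, 90 x 70 mm, 3 mm thick, right of the lifter, towards the back; a bystander, leave it (25 mm at most); origin at the centre of its underside

How it is judged:
On the way, in this order (a step that is already met when the one before it is completed fails the run):
1. the vacuum valve stands half open (45 degrees, give or take 8) while the lever has not been moved (value of joint valve between 0.645 and 0.925 rad and distance of handle from where it was at the start of the episode below 0.012 m), for 0.3 s.
2. the lever has been pressed down past its fourth click and not to the fifth (distance of handle from where it was at the start of the episode between 0.1022 and 0.1263 m), for 0.05 s.
At the end, for the whole second after the job is handed in: The fingers press on the lever (at least 1.5 N), which stands exactly four clicks further down than at the start (handle 100 to 126 mm from where it was, measured straight), and the valve's handle stands at 45 degrees, give or take 8 (value of joint valve between 0.645 and 0.925 rad and distance of handle from where it was at the start of the episode between 0.0995 and 0.1263 m and contact force between the fingers and lever above 1.5 N); the arm keeps its last pose, push and grip.
It fails at once if a fifth click (distance of handle from where it was at the start of the episode above 0.1292 m).
It fails at once if the display is lifted before the vacuum is on: the lever is moved while the valve is open less than 37 degrees (distance of handle from where it was at the start of the episode above 0.02 m and value of joint valve below 0.645 rad).
It fails at once if a bystander is pushed more than 25 mm out of its place (distance of any of dish, tweezers, scrapbox, bottle, screwdriver, taperoll, logicboard from where it was at the start of the episode above 0.025 m).
It also fails if it takes over 69 s, if anything falls off the work surface, if the arm or the gripper's body presses on something with over 40 N, if the wrist force passes 120 N, or if a joint passes its speed limit or range.

## Robot

A 6-joint arm with a two-finger parallel gripper is mounted at the origin on the work surface. World frame = base frame: x ahead of the robot, y to its left, z up, the work surface at z = 0. Lengths are in m, angles in rad, forces in N, time in s.
With the tool pointing down it reaches from about 0.25 to 0.775 m from the base axis. Payload 4 kg.
Tool frame: the origin (TCP) lies between the finger pads; the fingertips stand 17 mm ahead of it and the grasp point (between the pads) lies 2 mm behind it; z points along the fingers, y is the direction in which the jaws open and shut (so a half turn about z gives the same grasp; the last joint's range is limited). The gripper opens to 85 mm and grips with 20 to 120 N. Pads are 22 mm wide; open, the fingers measure 114 mm over their backs; the gripper's body (76 mm by 85 mm) begins 54 mm behind the grasp point. The pads swing forward as they close: fully open they stand 13 mm farther back than shut.
Start: joints at [-1.223, 0.087, 1.371, -0, 1.684, -0.103], TCP at [0.24, -0.495, 0.248] pointing down, gripper open.
Joint ranges: [-3.1, 3.1], [-0.76, 2.03], [0.27, 2.55], [-1.08, 4.22], [0.17, 2.65], [-2.57, 2.57]. Speed limits (rad/s): [2.79, 2.79, 3.14, 3.14, 3.14, 3.14].

## Interface

Orientations are given as a rotation vector (axis times angle).
In Python, from rig import bot, cams gives the robot as it stands. The module is installed in compiled form; this text tells all that it offers.
- The arm moves only by the tool jog_arm, never from a script. Its argument "commands" is a list of rows, each a list of 7 numbers: the opening, from 0 (shut) to 1 (fully open), then the shift along the tool's x, y, z as a fraction of full scale, then the turn, a rotation vector about the tool's x, y, z as a fraction of full scale. A call has exactly 5 rows; each row shifts and turns the commanded pose from where the row before left it, along the tool's axes as they then stand; what a row does not reach is not made up. Full scale, the value 1, is 0.5 m for a shift and 4 degrees for a turn. A row lasts 1/10 s, in which the tool goes at most 50 mm and 8.59 degrees, less where a joint would pass 70% of its speed; a pose out of reach is approached as far as the arm can. A call with a number of a shift or a turn outside -1 to 1 is refused whole. A call with a gripper value outside its range is refused whole. The fingers move at their own pace and stop on an object; "newtons" is the grip in N (left out, the last holds). Time passes only in rows, so rows that do not move let the fingers close, or fill a call up. It gives the time, the measured TCP pose, the force and the opening at its end, in the units of the state.
- bot.observe(): the state, without advancing time (a new reading comes with each control period).
- cams.read_camera(name): name is "scene" or "top" or "wrist"; returns a dict with "image" (400x640x3 uint8, blue, green, red), "K" (3x3 intrinsics, pixels), "xyz" and "orientation" of the camera in the world. Camera axes: x right, y up, looking along -z (the intrinsics and any distortion apply to the point x, -y, -z); pixel columns grow to the right and rows downward; lengths in m; the calibration is good to about 2 mm. A picture is of the moment at which its call begins. There is no depth.
- bot.job_done(): hands the job in, once; it reports no verdict.
The state is a dict: "clock": time; "joint_pos": joint angles; "qd": joint speeds; "effort": joint torques, N m; "position": TCP position; "ee_rot": TCP orientation; "ft_force": force on the tool from outside, world axes, zero at the start; "wrist_torque": the same for the moment, N m; "grip_width": finger opening in m.
Only numpy, scipy, OpenCV 4.12 (cv2) and the standard library are available. Lean on these libraries where they do the work, as an engineer would, in place of code of your own. Each camera call takes 0.05 s, during which the arm holds its last target.

## Working session

There is one attempt and no reset: what is moved stays moved. The work goes in short steps, Python scripts to look and compute and a tool call to move; the robot and the scene stay as the last step left them, time stands still between calls to the robot, and variables do not carry over. Pictures are saved under pics/ and viewed, and the job is handed in when it is done.

Besides the shell and the picture viewer there is one more tool, called after ">>>" as a command line: name --pt "numbers of a row" for each row, then --argument value for the rest. jog_arm: Moves the arm, as the interface text tells. Shift numbers are shares of 0.5 m and turn numbers shares of 4 degrees, none past 1 either way. Its arguments: {"type":"object","properties":{"commands":{"type":"array","items":{"type":"array","items":{"type":"number"}}},"newtons":{"type":"number"}},"required":["commands"]}

```bash
ls; mkdir -p pics; python3 - <<'E'
from rig import bot,cams
import cv2
print(bot.observe())
for n in ["scene","top","wrist"]:
    c=cams.read_camera(n); cv2.imwrite(f"pics/{n}0.png",c["image"]); print(n,c["K"],c["xyz"],c["orientation"],[k for k in c])
E
```

```text
pics
{'clock': 0.0, 'joint_pos': array([-1.22310662e+00,  8.79897779e-02,  1.37230697e+00,  2.27117645e-05,
        1.68362611e+00, -1.03079096e-01]), 'qd': array([ 0.00048561, -0.00091251, -0.00134436, -0.00110002, -0.00157319,
       -0.00072605]), 'effort': array([-5.88123876e-04, -3.51862335e+01, -3.13275683e+01, -3.19412038e-04,
        1.06747763e-02, -3.65919288e-05]), 'position': array([ 0.23945945, -0.49460121,  0.24709336]), 'ee_rot': array([-3.05987845e+00, -7.01572833e-01,  4.11063695e-04]), 'ft_force': array([0.9107962 , 0.01703853, 0.19234721]), 'wrist_torque': array([ 0.03497223, -0.01002143,  0.03976344]), 'grip_width': 0.08532316431338532}
scene [[446.01744492   0.         324.32664837]
 [  0.         446.01744492 197.54121382]
 [  0.           0.           1.        ]] [ 1.39865255 -0.40737728  0.916089  ] [0.82081658 0.50871028 1.05264374] ['image', 'K', 'xyz', 'orientation']
top [[407.89004151   0.         316.12648683]
 [  0.         407.89004151 198.31430822]
 [  0.           0.           1.        ]] [0.48292217 0.00684704 1.27491366] [ 0.08278204 -0.05121243 -1.59149319] ['image', 'K', 'xyz', 'orientation']
wrist [[276.47739013   0.         318.07067817]
 [  0.         276.47739013 201.90147891]
 [  0.           0.           1.        ]] [ 0.30223737 -0.46530256  0.37254047] [-0.24506804  0.15606711 -1.11200301] ['image', 'K', 'xyz', 'orientation']
```

View pics/scene0.png

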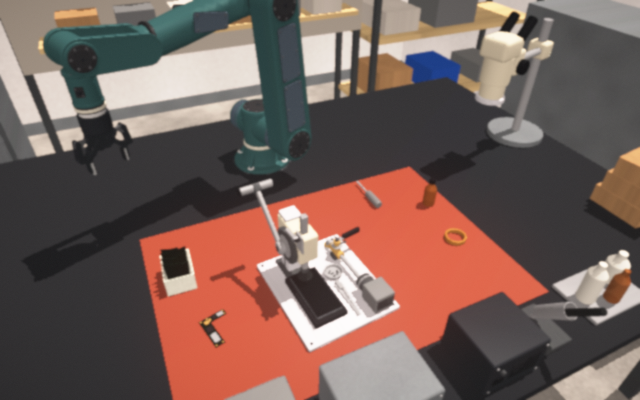

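View pics/top0.png

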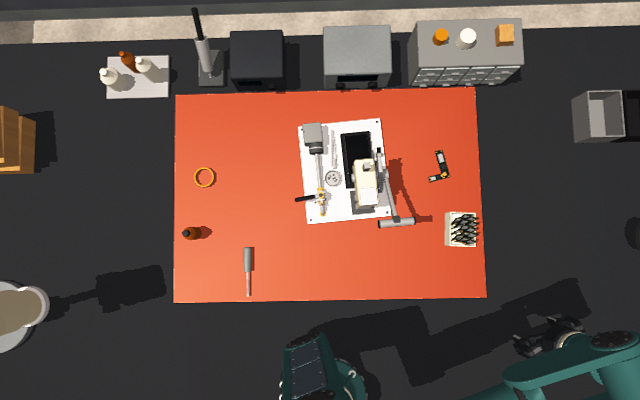

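View pics/wrist0.png

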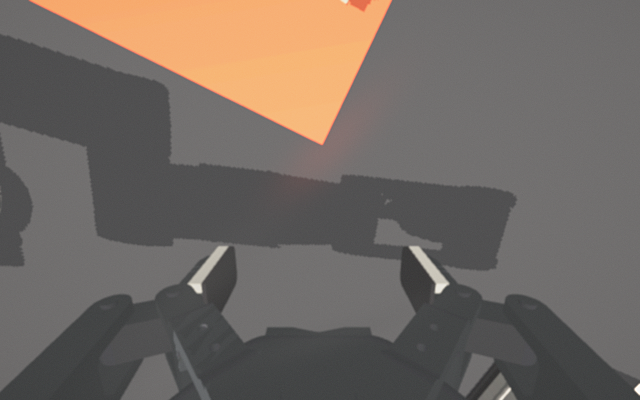

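The scene and top views show the lifter plate at about (300–390, 120–222) in top. The cross-handle is at about (396, 223), and the valve sleeve at (305, 199) points left (+y), so the valve is nearly closed. Next I'll enlarge the crops and measure.

```bash
cat > h.py <<'E'
import numpy as np, cv2
from scipy.spatial.transform import Rotation as R
def ray(c,u,v):
    K=c["K"]; d=np.array([(u-K[0,2])/K[0,0],-(v-K[1,2])/K[1,1],-1.0])
    return np.array(c["xyz"]),R.from_rotvec(c["orientation"]).as_matrix()@d
def onz(c,u,v,z):
    o,d=ray(c,u,v); return o+d*(z-o[2])/d[2]
def proj(c,p):
    K=c["K"]; q=R.from_rotvec(c["orientation"]).as_matrix().T@(np.asarray(p)-c["xyz"])
    return np.array([K[0,2]+K[0,0]*q[0]/-q[2], K[1,2]-K[1,1]*q[1]/-q[2]])
def two(c1,p1,c2,p2):
    o1,d1=ray(c1,*p1);o2,d2=ray(c2,*p2)
    d1/=np.linalg.norm(d1);d2/=np.linalg.norm(d2)
    s=np.linalg.lstsq(np.c_[d1,-d2],o2-o1,rcond=None)[0]
    a=o1+s[0]*d1;b=o2+s[1]*d2
    return (a+b)/2,np.linalg.norm(a-b)
E
python3 - <<'E'
import cv2,pickle
from rig import cams
a=cams.read_camera("top");b=cams.read_camera("scene");pickle.dump((a,b),open("c0.pkl","wb"))
cv2.imwrite("pics/topc.png",cv2.resize(a["image"][110:240,285:435],None,fx=5,fy=4.6,interpolation=cv2.INTER_CUBIC)[:600])
cv2.imwrite("pics/scc.png",cv2.resize(b["image"][170:350,230:410],None,fx=3.3,fy=3.3,interpolation=cv2.INTER_CUBIC)[:600])
E
```

```text
(no output)
```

View pics/topc.png

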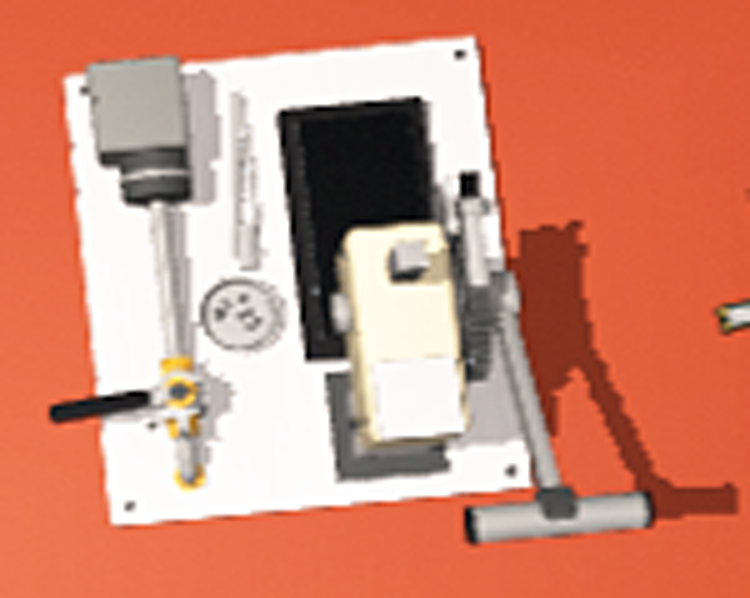

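View pics/scc.png

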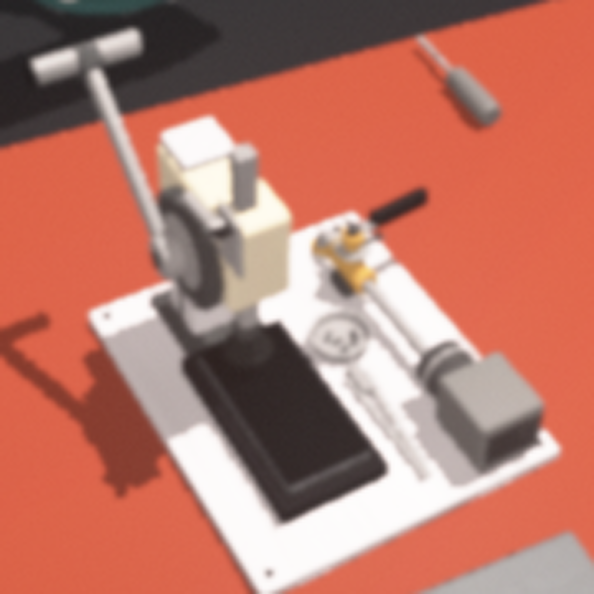

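```bash
python3 - <<'E'
import pickle
from h import *
np.set_printoptions(precision=4,suppress=True)
a,b=pickle.load(open("c0.pkl","rb"))
T=lambda x,y:(285+x/5-.4,110+y/4.6-.4)
S=lambda x,y:(230+x/3.3-.35,170+y/3.3-.35)
cs=[onz(a,*T(*p),.012) for p in [(65,77),(475,37),(530,487),(112,525)]]
print("corners BL,BR,FR,FL",*cs); c=np.array(cs)
e=(c[0]-c[3]+c[1]-c[2]);yaw=np.arctan2(e[1],e[0]);print("yaw",yaw,np.degrees(yaw))
f=(c[3]-c[2]+c[0]-c[1]);print(np.degrees(np.arctan2(f[1],f[0]))-90, [np.linalg.norm(c[i]-c[i-1]) for i in range(4)])
h,er=two(a,T(560,517),b,S(88,56));print("handle",h,er)
for p,q in [((467,526),(33,70)),((655,510),(142,40))]: pass
R_,_=two(a,T(655,510),b,S(33,70));L,_=two(a,T(467,526),b,S(142,40));print(L,R_,L-R_)
st=onz(a,*T(180,391),.085);g1=onz(a,*T(50,412),.080);g2=onz(a,*T(148,400),.08);print("stem",st,g1,g2)
print(np.linalg.norm((g1+g2)/2-st),np.linalg.norm(g1-g2)) 
d=(g1-g2);d2=g1-st;
for d in(d,d2): print("valve",np.degrees(np.arctan2(d[1],d[0])-yaw)-90)
# scene: sleeve
print("sleeve2",two(a,T(50,412),b,S(427,193)), two(a,T(148,400),b,S(373,218)),"stem",two(a,T(180,391),b,S(352,230)))
Rz=np.array([[np.cos(yaw),-np.sin(yaw)],[np.sin(yaw),np.cos(yaw)]])
ctr=c.mean(0)[:2]
for n,p in [("h",h),("L",L),("Rr",R_),("st",st),("g1",g1),("g2",g2)]: print(n,Rz.T@(p[:2]-ctr))
E
```

```text
corners BL,BR,FR,FL [0.8203 0.0848 0.012 ] [ 0.8414 -0.1743  0.012 ] [ 0.5326 -0.1976  0.012 ] [0.5126 0.0609 0.012 ]
yaw 0.07639993751274506 4.377393974543508
4.527421898248122 [np.float64(0.3085966976419259), np.float64(0.2599143478877409), np.float64(0.30969866869646107), np.float64(0.259290620085011)]
handle [ 0.507  -0.1712  0.2544] 0.003008956141547362
[ 0.503  -0.1256  0.2533] [ 0.5101 -0.2165  0.2573] [-0.0072  0.0908 -0.004 ]
stem [0.5953 0.0163 0.085 ] [0.584  0.0932 0.08  ] [0.5904 0.0353 0.08  ]
0.0488490037300859 0.058205607728313846
valve 1.927981083659276
valve 3.965983702833668
sleeve2 (array([0.5841, 0.0935, 0.0807]), np.float64(0.0008040979361630577)) (array([0.5911, 0.0367, 0.079 ]), np.float64(0.003030825494203231)) stem (array([0.596 , 0.0163, 0.0772]), np.float64(7.769180429060348e-05))
h [-0.178  -0.1014]
L [-0.1785 -0.0556]
Rr [-0.1783 -0.1467]
st [-0.0757  0.0789]
g1 [-0.081   0.1563]
g2 [-0.0791  0.0982]
```

>>> jog_arm --pt "0.5 0 0 -0.1 0 0 -1" --pt "0.5 0 0 -0.1 0 0 -1" --pt "0.5 0 0 0 0 0 -1" --pt "0.5 0 0 0 0 0 -1" --pt "0.5 0 0 0 0 0 -1"

```text
clock: 0.75
position: [0.2397, -0.4952, 0.3488]
ee_rot: [2.891, 1.227, -0.0]
ft_force: [-0.9, -0.1, 0.2]
grip_width: 0.0425
```

>>> jog_arm --pt "0.5 0 0 0 0 0 -1" --pt "0.5 0 0 0 0 0 -1" --pt "0.5 0 0 0 0 0 -1" --pt "0.5 0 0 0 0 0 -1" --pt "0.5 0 0 0 0 0 -1"

```text
clock: 1.25
position: [0.2396, -0.495, 0.3481]
ee_rot: [-2.635, -1.711, -0.0]
ft_force: [0.2, -0.1, -0.1]
grip_width: 0.0429
```

```bash
cat > g.py <<'E'
from rig import bot
from h import *
import sys
# usage: target x y z [toolx angle deg]; prints needed tool shift in units and turn
o=bot.observe();p=o["position"];M=R.from_rotvec(o["ee_rot"]).as_matrix()
th=np.degrees(np.arctan2(M[1,0],M[0,0]))
np.set_printoptions(precision=4,suppress=True)
print("t",o["clock"],"p",p,"th",th,"tilt",M[:,2],"F",o["ft_force"],"w",o["grip_width"],"j",o["joint_pos"])
if len(sys.argv)>3:
    d=np.array(list(map(float,sys.argv[1:4])))-p
    print("world d",d,"tool shift/0.5",M.T@d/0.5)
if len(sys.argv)>4: print("turn units",-((float(sys.argv[4])-th+180)%360-180)/4)
E
python3 g.py 0.583 0.068 0.36 98
```

```text
t 1.25 p [ 0.2396 -0.495   0.3481] th 65.9936839529106 tilt [-0.0001  0.0003 -1.    ] F [ 0.1843 -0.0565 -0.0913] w 0.04291873944597409 j [-1.2231  0.0901  1.1715 -0.      1.8803 -0.8041]
world d [0.3434 0.563  0.0119] tool shift/0.5 [ 1.3081  0.1693 -0.0235]
turn units -8.00157901177235
```

>>> jog_arm --pt "0.5 0.093 0.012 -0.002 0 0 0" --pt "0.5 0.093 0.012 -0.002 0 0 0" --pt "0.5 0.093 0.012 -0.002 0 0 0" --pt "0.5 0.093 0.012 -0.002 0 0 0" --pt "0.5 0.093 0.012 -0.002 0 0 0"

```text
clock: 1.75
position: [0.3627, -0.2936, 0.3534]
ee_rot: [2.637, 1.706, 0.0]
ft_force: [-0.0, 0.7, -0.0]
grip_width: 0.0426
```

>>> jog_arm --pt "0.5 0.093 0.012 -0.002 0 0 0" --pt "0.5 0.093 0.012 -0.002 0 0 0" --pt "0.5 0.093 0.012 -0.002 0 0 0" --pt "0.5 0.093 0.012 -0.002 0 0 0" --pt "0.5 0.093 0.012 -0.002 0 0 0"

```text
clock: 2.25
position: [0.4854, -0.0936, 0.3584]
ee_rot: [2.637, 1.707, 0.0]
ft_force: [-0.0, -0.7, 0.3]
grip_width: 0.0429
```

>>> jog_arm --pt "0.5 0.093 0.012 -0.002 0 0 0" --pt "0.5 0.093 0.012 -0.002 0 0 0" --pt "0.5 0.093 0.012 0 0 0 0" --pt "0.5 0.093 0.012 0 0 0 -1" --pt "0.5 0 0 0 0 0 -1"

```text
clock: 2.75
position: [0.5845, 0.0695, 0.3577]
ee_rot: [-2.5, -1.897, 0.002]
ft_force: [-0.1, -1.3, -0.1]
grip_width: 0.0427
```

>>> jog_arm --pt "0.5 0 0 0 0 0 -1" --pt "0.5 0 0 0 0 0 -1" --pt "0.5 0 0 0 0 0 -1" --pt "0.5 0 0 0 0 0 -1" --pt "0.5 0 0 0 0 0 -1"

```text
clock: 3.25
position: [0.5828, 0.0645, 0.36]
ee_rot: [-2.142, -2.297, 0.001]
ft_force: [-0.7, -0.5, 0.6]
grip_width: 0.0426
```

```bash
python3 g.py 0.588 0.067 0.2 98; python3 - <<'E'
from rig import cams
import cv2,pickle
c=cams.read_camera("wrist");cv2.imwrite("pics/w1.png",c["image"]);pickle.dump(c,open("w1.pkl","wb"))
E
```

```text
t 3.25 p [0.5828 0.0645 0.36  ] th 93.9989207892112 tilt [-0.0005 -0.0001 -1.    ] F [-0.7232 -0.4515  0.5865] w 0.04261807929036317 j [ 0.0136  0.1774  1.0504 -0.0001  1.9143 -0.0562]
world d [ 0.0052  0.0025 -0.16  ] tool shift/0.5 [0.0042 0.0109 0.32  ]
turn units -1.0002698026972041
```

View pics/w1.png

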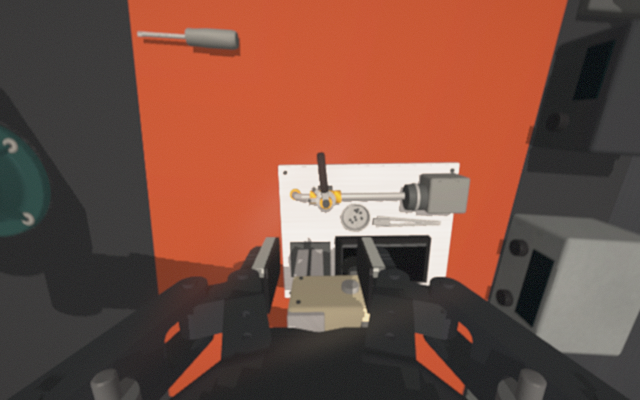

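```bash
python3 - <<'E'
from h import *
import pickle
c=pickle.load(open("w1.pkl","rb"));np.set_printoptions(precision=4,suppress=True)
for q in[(0.584,.0932,.08),(.5904,.0353,.08),(.5955,.0163,.085)]: print(proj(c,q))
for q in[(320,153),(324,186),(324,201)]: print(onz(c,*q,.08))
cv2.imwrite("pics/w1c.png",cv2.resize(c["image"][140:220,270:370],None,fx=7,fy=7,interpolation=cv2.INTER_CUBIC))
E
```

```text
[320.1008 152.3423]
[321.5683 191.3892]
[324.05  204.619]
[0.5839 0.0922 0.08  ]
[0.5934 0.0438 0.08  ]
[0.5952 0.0206 0.08  ]
```

View pics/w1c.png

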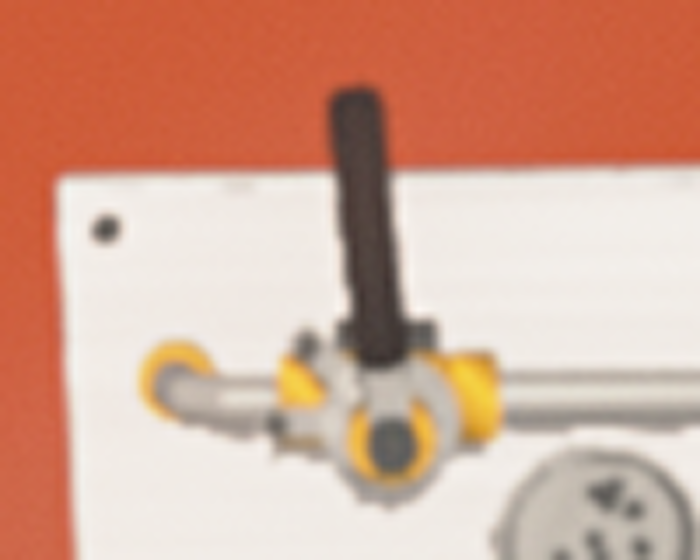

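```bash
python3 - <<'E'
from h import *
import pickle
c=pickle.load(open("w1.pkl","rb"));np.set_printoptions(precision=4,suppress=True)
P=[onz(c,270+x/7-.4,140+y/7-.4,z) for x,y,z in [(355,92,.082),(384,358,.08),(391,443,.088)]]
print(P); d=P[0]-P[2];print(np.degrees(np.arctan2(d[1],d[0]))-94.45); d=P[0]-P[1];print(np.degrees(np.arctan2(d[1],d[0]))-94.45)
E
```

```text
[array([0.5843, 0.0928, 0.082 ]), array([0.5947, 0.0366, 0.08  ]), array([0.5973, 0.02  , 0.088 ])]
5.628215913955373
5.9708838683615255
```

>>> jog_arm --pt "0.5 0.004 0.011 0 0 0 -1" --pt "0.5 0 0 0.1 0 0 -0.37" --pt "0.5 0 0 0.1 0 0 0" --pt "0.5 0 0 0.1 0 0 0" --pt "0.5 0 0 0.1 0 0 0"

```text
clock: 3.8
position: [0.5879, 0.0668, 0.1585]
ee_rot: [2.035, 2.393, 0.001]
ft_force: [1.9, -0.7, -0.6]
grip_width: 0.0428
```

```bash
python3 g.py 0.588 0.067 0.078 99.5
```

```text
t 3.8 p [0.5879 0.0668 0.1585] th 99.23910338902088 tilt [ 0.0006 -0.0001 -1.    ] F [ 1.8511 -0.7012 -0.5617] w 0.04275184358473164 j [ 0.0174  0.2122  1.408  -0.0001  1.5208 -0.1438]
world d [ 0.0001  0.0002 -0.0805] tool shift/0.5 [0.0003 0.0002 0.1609]
turn units -0.06522415274477567
```

>>> jog_arm --pt "0.5 0 0 0.06 0 0 0" --pt "0.5 0 0 0.06 0 0 0" --pt "0.5 0 0 0.044 0 0 0" --pt "0.5 0 0 0 0 0 0" --pt "0.5 0 0 0 0 0 0" --newtons 30

```text
clock: 4.3
position: [0.5882, 0.0668, 0.0784]
ee_rot: [-2.034, -2.394, 0.001]
ft_force: [0.3, -0.4, 0.5]
grip_width: 0.0425
```

```bash
python3 g.py; python3 - <<'E'
from rig import cams
import cv2
cv2.imwrite("pics/w2.png",cams.read_camera("wrist")["image"])
E
```

```text
t 4.3 p [0.5882 0.0668 0.0784] th 99.272836408818 tilt [-0.0004 -0.0001 -1.    ] F [ 0.2857 -0.3824  0.5293] w 0.04251753882619006 j [ 0.0173  0.2706  1.5024 -0.0001  1.369  -0.1445]
```

View pics/w2.png

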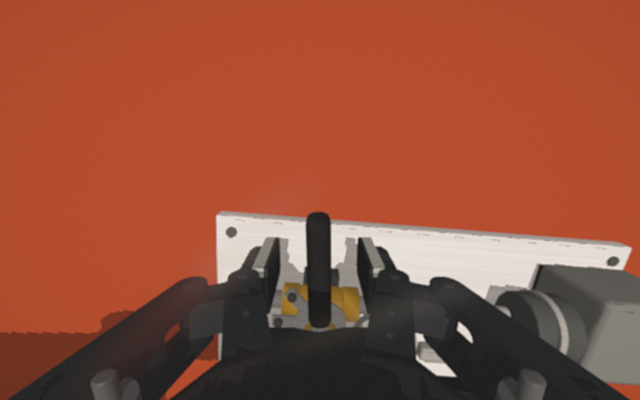

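The sleeve, at (318, 265), is centred between the open pads at (268, 270) and (370, 265). Close.

>>> jog_arm --pt "0 0 0 0 0 0 0" --pt "0 0 0 0 0 0 0" --pt "0 0 0 0 0 0 0" --pt "0 0 0 0 0 0 0" --pt "0 0 0 0 0 0 0" --newtons 30

```text
clock: 4.85
position: [0.5891, 0.0668, 0.0802]
ee_rot: [2.032, 2.393, 0.003]
ft_force: [-0.9, 0.3, 4.9]
grip_width: 0.0111
```

```bash
python3 g.py; python3 - <<'E'
import numpy as np
# rows: shift then turn of 4 deg; shift chord in the tool frame at each row
r=.05; s=np.radians(4); c=2*r*np.sin(s/2)
# radial dir = tool x (approx th), tangential CCW = -tool y ; chord turned s/2 inward
print("per row x",-c*np.sin(s/2)/.5,"y",-c*np.cos(s/2)/.5)
E
```

```text
t 4.85 p [0.5891 0.0668 0.0802] th 99.30367685909694 tilt [ 0.003 -0.    -1.   ] F [-0.8558  0.2713  4.9465] w 0.011140588017107543 j [ 0.0174  0.2687  1.501  -0.0001  1.3689 -0.145 ]
per row x -0.00024359497401757523 y -0.00697564737441253
```

>>> jog_arm --pt "0 0 -0.007 0 0 0 -1" --pt "0 0 -0.007 0 0 0 -1" --pt "0 0 -0.007 0 0 0 -1" --pt "0 0 -0.007 0 0 0 -1" --pt "0 0 -0.007 0 0 0 -1"

```text
clock: 5.35
position: [0.5727, 0.0611, 0.0802]
ee_rot: [1.582, 2.71, 0.002]
ft_force: [0.1, -1.4, 5.6]
grip_width: 0.0114
```

>>> jog_arm --pt "0 0 -0.007 0 0 0 -1" --pt "0 0 -0.007 0 0 0 -1" --pt "0 0 -0.007 0 0 0 -1" --pt "0 0 -0.007 0 0 0 -1" --pt "0 0 -0.007 0 0 0 -1"

```text
clock: 5.85
position: [0.5592, 0.0502, 0.0802]
ee_rot: [1.088, 2.942, 0.0]
ft_force: [0.0, -1.6, 5.3]
grip_width: 0.0113
```

```bash
python3 g.py; python3 - <<'E'
from rig import cams
import cv2
cv2.imwrite("pics/w3.png",cams.read_camera("wrist")["image"])
cv2.imwrite("pics/s3.png",cams.read_camera("scene")["image"])
E
```

```text
t 5.85 p [0.5592 0.0502 0.0802] th 139.42418820356914 tilt [ 0.0047 -0.0016 -1.    ] F [ 0.0172 -1.6146  5.3329] w 0.011273191691750645 j [-0.0107  0.2021  1.5824 -0.0015  1.3523 -0.873 ]
```

View pics/w3.png

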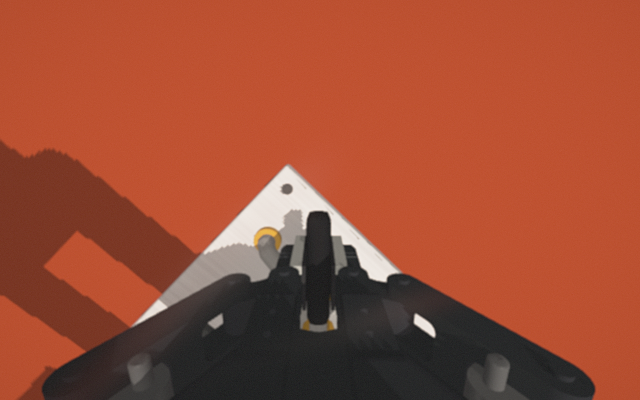

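The sleeve is aligned with the tool (image about (318, 265)) at 139.4°, which puts the valve at about 45°. I'll release it and rise.

>>> jog_arm --pt "0.4 0 0 0 0 0 0" --pt "0.4 0 0 0 0 0 0" --pt "0.4 0 0 0 0 0 0" --pt "0.4 0 0 0 0 0 0" --pt "0.4 0 0 -0.03 0 0 0"

```text
clock: 6.45
position: [0.5556, 0.0512, 0.0908]
ee_rot: [-1.09, -2.94, 0.003]
ft_force: [-1.0, 1.1, -0.5]
grip_width: 0.0339
```

>>> jog_arm --pt "0.4 0 0 -0.1 0 0 0" --pt "0.4 0 0 -0.1 0 0 0" --pt "0.4 0 0 -0.1 0 0 0" --pt "0.4 0 0 -0.1 0 0 0" --pt "0.4 0 0 -0.1 0 0 0"

```text
clock: 6.95
position: [0.5571, 0.0512, 0.3469]
ee_rot: [1.091, 2.944, 0.001]
ft_force: [1.0, 0.5, 0.3]
grip_width: 0.0346
```

```bash
python3 g.py; python3 - <<'E'
from rig import cams
import cv2,pickle
c=cams.read_camera("wrist");pickle.dump(c,open("w4.pkl","wb"))
cv2.imwrite("pics/w4.png",c["image"])
E
```

```text
t 6.95 p [0.5571 0.0512 0.3469] th 139.3154835314335 tilt [ 0.002 -0.    -1.   ] F [1.0149 0.5361 0.2921] w 0.03461465696244546 j [-0.0096  0.1098  1.1526 -0.      1.8772 -0.8703]
```

View pics/w4.png

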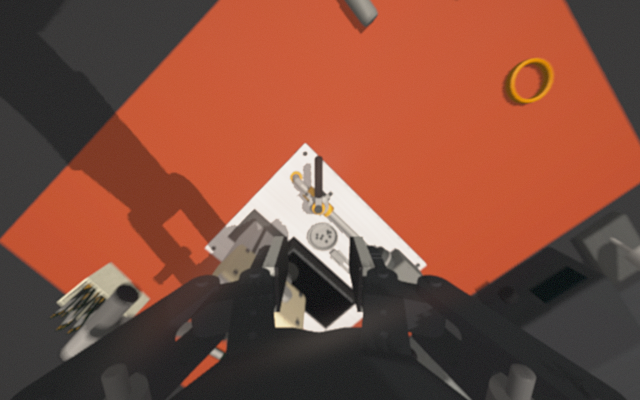

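```bash
python3 - <<'E'
from h import *
import pickle
c=pickle.load(open("w4.pkl","rb"));np.set_printoptions(precision=4,suppress=True)
cv2.imwrite("pics/w4c.png",cv2.resize(c["image"][140:230,260:370],None,fx=6.5,fy=6.5,interpolation=cv2.INTER_CUBIC))
g=c["image"].max(2);m=((g<75)*255).astype(np.uint8);m[:140]=0;m[200:]=0;m[:,:308]=0;m[:,335:]=0
n,l,s,ce=cv2.connectedComponentsWithStats(m);print(s)
i=1+np.argmax(s[1:,4]);ys,xs=np.where(l==i)
P=np.array([onz(c,x,y,.082)[:2] for x,y in zip(xs,ys)]);u=np.linalg.svd(P-P.mean(0))[2][0]
print(P.mean(0),np.degrees(np.arctan2(u[1],u[0]))%180-94.45)
d=P.mean(0)-[.596,.0175];print(np.degrees(np.arctan2(d[1],d[0]))-94.45,np.hypot(*d))
E
```

```text
[[     0      0    640    400 255931]
 [   316    158      2      9     11]
 [   320    158      1      1      1]
 [   316    169      1      1      1]
 [   316    180      8     17     56]]
[0.5771 0.0349] 55.07560067492635
42.995704846903195 0.025660956556733772
```

View pics/w4c.png

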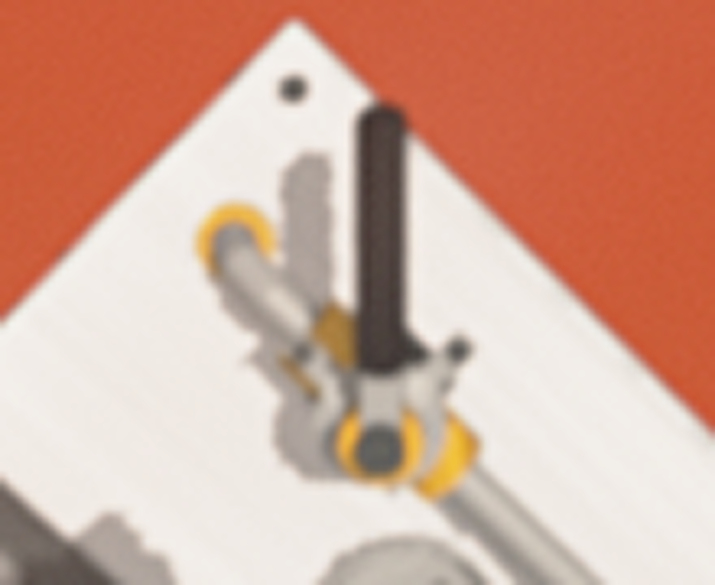

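```bash
python3 - <<'E'
from h import *
import pickle
c=pickle.load(open("w4.pkl","rb"));np.set_printoptions(precision=4,suppress=True)
P=[onz(c,260+x/6.5-.4,140+y/6.5-.4,z) for x,y,z in [(382,108,.082),(380,365,.08),(379,447,.088)]]
print(P)
for k in(1,2): d=P[0]-P[k];print(np.degrees(np.arctan2(d[1],d[0]))-94.45)
E
python3 g.py 0.507 -0.191 0.36 184.5
```

```text
[array([0.5392, 0.0674, 0.082 ]), array([0.5827, 0.0295, 0.08  ]), array([0.5953, 0.0183, 0.088 ])]
44.45325433366192
44.375807188435985
t 7.0 p [0.5591 0.0511 0.3575] th 139.3034813443622 tilt [ 0.0193 -0.0003 -0.9998] F [ 1.195  -0.5642  6.6035] w 0.034392807590542494 j [-0.0097  0.1051  1.137  -0.0001  1.8802 -0.8703]
world d [-0.0521 -0.2421  0.0025] tool shift/0.5 [-0.2368 -0.4351 -0.007 ]
turn units -11.299129663909447
```

>>> jog_arm --pt "0 -0.047 -0.087 0 0 0 0" --pt "0 -0.047 -0.087 0 0 0 0" --pt "0 -0.047 -0.087 0 0 0 0" --pt "0 -0.047 -0.087 0 0 0 0" --pt "0 -0.047 -0.087 0 0 0 0"

```text
clock: 7.5
position: [0.5041, -0.192, 0.3444]
ee_rot: [1.091, 2.944, -0.0]
ft_force: [0.9, -0.3, 0.3]
grip_width: -0.0003
```

>>> jog_arm --pt "0 0 0 0 0 0 -1" --pt "0 0 0 0 0 0 -1" --pt "0 0 0 0 0 0 -1" --pt "0 0 0 0 0 0 -1" --pt "0 0 0 0 0 0 -1"

```text
clock: 8.0
position: [0.5048, -0.1904, 0.3443]
ee_rot: [0.56, 3.09, -0.001]
ft_force: [0.0, 0.4, -0.3]
grip_width: -0.0
```

>>> jog_arm --pt "0 0 0 0 0 0 -1" --pt "0 0 0 0 0 0 -1" --pt "0 0 0 0 0 0 -1" --pt "0 0 0 0 0 0 -1" --pt "0 0 0 0 0 0 -1"

```text
clock: 8.5
position: [0.5049, -0.1903, 0.3442]
ee_rot: [0.014, 3.141, -0.001]
ft_force: [0.5, -1.3, 0.4]
grip_width: 0.0002
```

>>> jog_arm --pt "0 0 0 0 0 0 -1" --pt "0 0 0 0 0 0 -0.3" --pt "0 0 0 0 0 0 0" --pt "0 0 0 0 0 0 0" --pt "0 0 0 0 0 0 0"

```text
clock: 9.0
position: [0.5049, -0.1904, 0.3435]
ee_rot: [-0.123, 3.139, -0.0]
ft_force: [0.4, -0.4, -0.2]
grip_width: 0.0001
```

```bash
python3 g.py 0.5086 -0.191 0.30 184.5; python3 - <<'E'
from rig import cams
import cv2,pickle
from h import *
c=cams.read_camera("wrist");t=cams.read_camera("top");s=cams.read_camera("scene")
pickle.dump((c,t,s),open("w5.pkl","wb"))
cv2.imwrite("pics/w5.png",c["image"])
cv2.imwrite("pics/s5.png",cv2.resize(s["image"][130:300,200:370],None,fx=3.5,fy=3.5,interpolation=cv2.INTER_CUBIC))
for q in [(.507,-.171,.25),(.51,-.2165,.25),(.503,-.1256,.25)]: print(proj(c,q))
E
```

```text
t 9.0 p [ 0.5049 -0.1904  0.3435] th -175.52673450854243 tilt [ 0.0002 -0.0002 -1.    ] F [ 0.3923 -0.4479 -0.1953] w 0.00012160958475249546 j [-0.4656  0.0653  1.2072 -0.0001  1.8688 -2.1145]
world d [ 0.0037 -0.0006 -0.0435] tool shift/0.5 [-0.0072 -0.0017  0.0869]
turn units -0.006683627135601
[341.74139077 213.6291821 ]
[286.90837944 212.96396668]
[396.57850887 213.14481134]
```

View pics/w5.png

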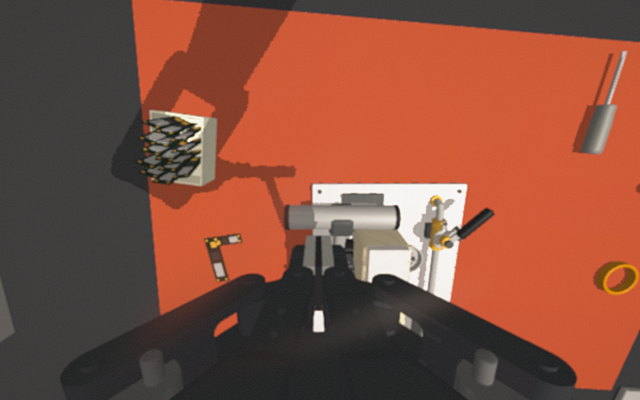

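View pics/s5.png

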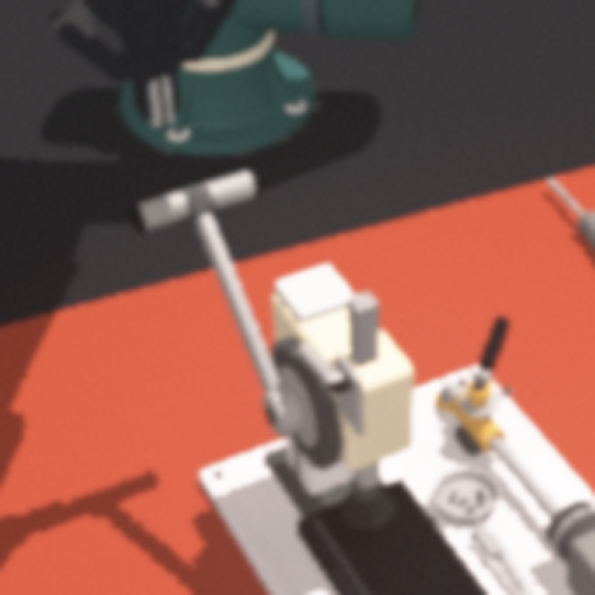

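>>> jog_arm --pt "0 -0.008 -0.002 0.02 0 0 0" --pt "0 0 0 0.04 0 0 0" --pt "0 0 0 0.04 0 0 0" --pt "0 0 0 0 0 0 0" --pt "0 0 0 0 0 0 0"

```text
clock: 9.65
position: [0.509, -0.191, 0.2927]
ee_rot: [0.123, -3.138, -0.001]
ft_force: [-0.4, 0.4, 0.6]
grip_width: -0.0001
```

```bash
python3 - <<'E'
from rig import cams,bot
import cv2
print(bot.observe()["position"],bot.observe()["ft_force"])
cv2.imwrite("pics/w6.png",cams.read_camera("wrist")["image"][150:350,200:460])
E
```

```text
[ 0.50896644 -0.19103997  0.2926743 ] [-0.3940942   0.41028601  0.63429052]
```

View pics/w6.png

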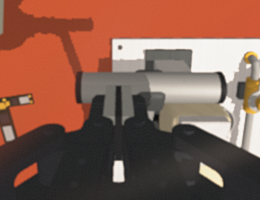

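>>> jog_arm --pt "0 0 0 0.004 0 0 0" --pt "0 0 0 0.004 0 0 0" --pt "0 0 0 0.004 0 0 0" --pt "0 0 0 0.004 0 0 0" --pt "0 0 0 0.002 0 0 0"

```text
clock: 10.2
position: [0.509, -0.1911, 0.2841]
ee_rot: [0.124, -3.139, -0.0]
ft_force: [0.2, -0.7, 0.6]
grip_width: 0.0001
```

>>> jog_arm --pt "0 0 0 0.001 0 0 0" --pt "0 0 0 0.001 0 0 0" --pt "0 0 0 0.001 0 0 0" --pt "0 0 0 0.001 0 0 0" --pt "0 0 0 0.001 0 0 0"

```text
clock: 10.7
position: [0.5091, -0.1911, 0.2818]
ee_rot: [-0.124, 3.139, -0.0]
ft_force: [0.1, -0.3, 0.7]
grip_width: -0.0001
```

>>> jog_arm --pt "0 0 0 0.001 0 0 0" --pt "0 0 0 0.001 0 0 0" --pt "0 0 0 0.001 0 0 0" --pt "0 0 0 0.001 0 0 0" --pt "0 0 0 0.001 0 0 0"

```text
clock: 11.2
position: [0.5086, -0.1912, 0.2804]
ee_rot: [-0.123, 3.139, -0.001]
ft_force: [-3.4, 0.9, 6.2]
grip_width: 0.0001
```

>>> jog_arm --pt "0 0.0013 0 0.002 0 0 0" --pt "0 0.0013 0 0.002 0 0 0" --pt "0 0.0013 0 0.002 0 0 0" --pt "0 0.0013 0 0.002 0 0 0" --pt "0 0.0013 0 0.002 0 0 0"

```text
clock: 11.7
position: [0.5053, -0.1915, 0.276]
ee_rot: [-0.123, 3.139, -0.002]
ft_force: [-4.5, 1.9, 7.9]
grip_width: 0.0
```

>>> jog_arm --pt "0 0.0013 0 0.002 0 0 0" --pt "0 0.0013 0 0.002 0 0 0" --pt "0 0.0013 0 0.002 0 0 0" --pt "0 0.0013 0 0.002 0 0 0" --pt "0 0.0013 0 0.002 0 0 0"

```text
clock: 12.2
position: [0.5021, -0.1917, 0.2714]
ee_rot: [-0.123, 3.138, -0.002]
ft_force: [-4.3, 0.4, 9.3]
grip_width: -0.0004
```

>>> jog_arm --pt "0 0.0012 0 0.002 0 0 0" --pt "0 0.0012 0 0.002 0 0 0" --pt "0 0.0012 0 0.002 0 0 0" --pt "0 0.0012 0 0.002 0 0 0" --pt "0 0.0012 0 0.002 0 0 0"

```text
clock: 12.7
position: [0.4999, -0.1919, 0.268]
ee_rot: [-0.124, 3.135, -0.003]
ft_force: [-4.1, 2.1, 13.6]
grip_width: -0.0002
```

>>> jog_arm --pt "0 0.0006 0 0.001 0 0 0" --pt "0 0.0006 0 0.001 0 0 0" --pt "0 0.0006 0 0.001 0 0 0" --pt "0 0.0006 0 0.001 0 0 0" --pt "0 0.0006 0 0.001 0 0 0"

```text
clock: 13.2
position: [0.4987, -0.192, 0.266]
ee_rot: [-0.124, 3.134, -0.004]
ft_force: [-3.6, 2.5, 14.3]
grip_width: -0.0001
```

>>> jog_arm --pt "0 0.0006 0 0.001 0 0 0" --pt "0 0.0006 0 0.001 0 0 0" --pt "0 0.0006 0 0.001 0 0 0" --pt "0 0.0006 0 0.001 0 0 0" --pt "0 0.0006 0 0.001 0 0 0"

```text
clock: 13.7
position: [0.4973, -0.1921, 0.2638]
ee_rot: [-0.124, 3.133, -0.004]
ft_force: [-3.2, 2.4, 14.3]
grip_width: 0.0001
```

>>> jog_arm --pt "0 0.0006 0 0.001 0 0 0" --pt "0 0.0006 0 0.001 0 0 0" --pt "0 0.0006 0 0.001 0 0 0" --pt "0 0.0006 0 0.001 0 0 0" --pt "0 0.0006 0 0.001 0 0 0"

```text
clock: 14.2
position: [0.496, -0.1922, 0.2616]
ee_rot: [-0.124, 3.133, -0.004]
ft_force: [-3.2, 2.6, 16.3]
grip_width: 0.0004
```

```bash
python3 - <<'E'
from rig import cams,bot
import cv2,pickle
print(bot.observe()["position"],bot.observe()["ft_force"])
s=cams.read_camera("scene");w=cams.read_camera("wrist")
pickle.dump((s,w),open("s7.pkl","wb"))
cv2.imwrite("pics/s7.png",cv2.resize(s["image"][130:300,200:370],None,fx=3.5,fy=3.5,interpolation=cv2.INTER_CUBIC))
cv2.imwrite("pics/w7.png",w["image"][150:350,200:460])
E
```

```text
[ 0.49595589 -0.19218114  0.26160015] [-3.22194948  2.57138955 16.25410098]
```

View pics/s7.png

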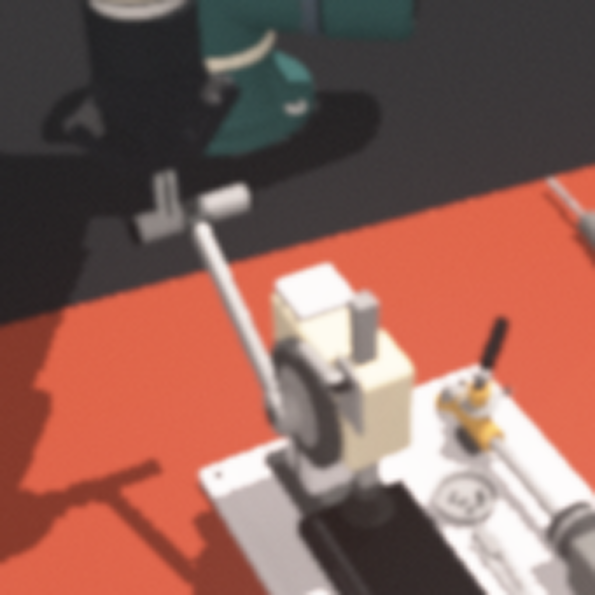

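View pics/w7.png

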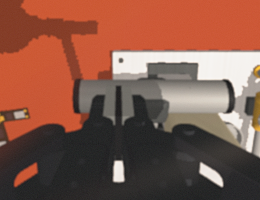

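The fingertips sit on the bar (scene crop (165, 205)), and the handle has travelled about 23 mm. The force is climbing, so I'll continue.

>>> jog_arm --pt "0 0.0005 0 0.001 0 0 0" --pt "0 0.0005 0 0.001 0 0 0" --pt "0 0.0005 0 0.001 0 0 0" --pt "0 0.0005 0 0.001 0 0 0" --pt "0 0.0005 0 0.001 0 0 0"

```text
clock: 14.8
position: [0.4945, -0.1923, 0.2591]
ee_rot: [-0.124, 3.133, -0.004]
ft_force: [-4.4, 2.5, 15.4]
grip_width: -0.0
```

>>> jog_arm --pt "0 0.0005 0 0.001 0 0 0" --pt "0 0.0005 0 0.001 0 0 0" --pt "0 0.0005 0 0.001 0 0 0" --pt "0 0.0005 0 0.001 0 0 0" --pt "0 0.0005 0 0.001 0 0 0"

```text
clock: 15.3
position: [0.4918, -0.1926, 0.2535]
ee_rot: [0.123, -3.139, 0.002]
ft_force: [-4.6, 0.8, 6.5]
grip_width: -0.0001
```

>>> jog_arm --pt "0 0.0005 0 0.001 0 0 0" --pt "0 0.0005 0 0.001 0 0 0" --pt "0 0.0005 0 0.001 0 0 0" --pt "0 0.0005 0 0.001 0 0 0" --pt "0 0.0005 0 0.001 0 0 0"

```text
clock: 15.8
position: [0.4904, -0.1927, 0.2506]
ee_rot: [0.123, -3.138, 0.002]
ft_force: [-5.5, 0.6, 6.7]
grip_width: -0.0002
```

>>> jog_arm --pt "0 0.0005 0 0.001 0 0 0" --pt "0 0.0005 0 0.001 0 0 0" --pt "0 0.0005 0 0.001 0 0 0" --pt "0 0.0005 0 0.001 0 0 0" --pt "0 0.0005 0 0.001 0 0 0"

```text
clock: 16.3
position: [0.4893, -0.1928, 0.2484]
ee_rot: [0.123, -3.139, 0.002]
ft_force: [-5.0, 0.4, 7.4]
grip_width: 0.0
```

Click 1: the force fell from 15.4 to 6.5 N near z 0.257. On to the second.

>>> jog_arm --pt "0 0.0007 0 0.0016 0 0 0" --pt "0 0.0007 0 0.0016 0 0 0" --pt "0 0.0007 0 0.0016 0 0 0" --pt "0 0.0007 0 0.0016 0 0 0" --pt "0 0.0007 0 0.0016 0 0 0"

```text
clock: 16.8
position: [0.488, -0.1929, 0.2455]
ee_rot: [-0.123, 3.138, -0.003]
ft_force: [-5.1, 1.6, 10.7]
grip_width: -0.0
```

>>> jog_arm --pt "0 0.0004 0 0.001 0 0 0" --pt "0 0.0004 0 0.001 0 0 0" --pt "0 0.0004 0 0.001 0 0 0" --pt "0 0.0004 0 0.001 0 0 0" --pt "0 0.0004 0 0.001 0 0 0"

```text
clock: 17.3
position: [0.4873, -0.193, 0.2438]
ee_rot: [-0.123, 3.137, -0.003]
ft_force: [-5.5, 1.5, 12.9]
grip_width: 0.0
```

>>> jog_arm --pt "0 0.0004 0 0.001 0 0 0" --pt "0 0.0004 0 0.001 0 0 0" --pt "0 0.0004 0 0.001 0 0 0" --pt "0 0.0004 0 0.001 0 0 0" --pt "0 0.0004 0 0.001 0 0 0"

```text
clock: 17.8
position: [0.4863, -0.193, 0.2416]
ee_rot: [-0.123, 3.136, -0.004]
ft_force: [-6.2, 1.3, 13.6]
grip_width: -0.0001
```

>>> jog_arm --pt "0 0.0004 0 0.001 0 0 0" --pt "0 0.0004 0 0.001 0 0 0" --pt "0 0.0004 0 0.001 0 0 0" --pt "0 0.0004 0 0.001 0 0 0" --pt "0 0.0004 0 0.001 0 0 0"

```text
clock: 18.3
position: [0.4853, -0.1931, 0.2393]
ee_rot: [-0.123, 3.136, -0.004]
ft_force: [-6.3, 1.8, 14.1]
grip_width: 0.0
```

>>> jog_arm --pt "0 0.0004 0 0.001 0 0 0" --pt "0 0.0004 0 0.001 0 0 0" --pt "0 0.0004 0 0.001 0 0 0" --pt "0 0.0004 0 0.001 0 0 0" --pt "0 0.0004 0 0.001 0 0 0"

```text
clock: 18.8
position: [0.4844, -0.1932, 0.2369]
ee_rot: [-0.123, 3.136, -0.004]
ft_force: [-5.5, 2.5, 15.0]
grip_width: 0.0001
```

>>> jog_arm --pt "0 0.0003 0 0.001 0 0 0" --pt "0 0.0003 0 0.001 0 0 0" --pt "0 0.0003 0 0.001 0 0 0" --pt "0 0.0003 0 0.001 0 0 0" --pt "0 0.0003 0 0.001 0 0 0"

```text
clock: 19.3
position: [0.4834, -0.1933, 0.2343]
ee_rot: [-0.123, 3.137, -0.004]
ft_force: [-7.0, 1.1, 16.0]
grip_width: 0.0
```

>>> jog_arm --pt "0 0.0003 0 0.001 0 0 0" --pt "0 0.0003 0 0.001 0 0 0" --pt "0 0.0003 0 0.001 0 0 0" --pt "0 0.0003 0 0.001 0 0 0" --pt "0 0.0003 0 0.001 0 0 0"

```text
clock: 19.8
position: [0.4821, -0.1935, 0.2287]
ee_rot: [0.123, -3.138, 0.002]
ft_force: [-4.8, 0.3, 5.2]
grip_width: 0.0001
```

>>> jog_arm --pt "0 0.0003 0 0.001 0 0 0" --pt "0 0.0003 0 0.001 0 0 0" --pt "0 0.0003 0 0.001 0 0 0" --pt "0 0.0003 0 0.001 0 0 0" --pt "0 0.0003 0 0.001 0 0 0"

```text
clock: 20.3
position: [0.4814, -0.1936, 0.2262]
ee_rot: [0.123, -3.138, 0.002]
ft_force: [-4.2, 0.5, 5.3]
grip_width: -0.0
```

>>> jog_arm --pt "0 0.0003 0 0.001 0 0 0" --pt "0 0.0003 0 0.001 0 0 0" --pt "0 0.0003 0 0.001 0 0 0" --pt "0 0.0003 0 0.001 0 0 0" --pt "0 0.0003 0 0.001 0 0 0"

```text
clock: 20.8
position: [0.4807, -0.1936, 0.224]
ee_rot: [0.123, -3.138, 0.002]
ft_force: [-4.1, 0.0, 6.6]
grip_width: -0.0
```

```bash
python3 - <<'E'
from rig import cams,bot
import cv2,pickle
s=cams.read_camera("scene");w=cams.read_camera("wrist")
pickle.dump((s,w),open("s8.pkl","wb"))
cv2.imwrite("pics/s8.png",cv2.resize(s["image"][130:300,200:370],None,fx=3.5,fy=3.5,interpolation=cv2.INTER_CUBIC))
cv2.imwrite("pics/w8.png",w["image"][150:350,200:460])
E
```

```text
(no output)
```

View pics/s8.png

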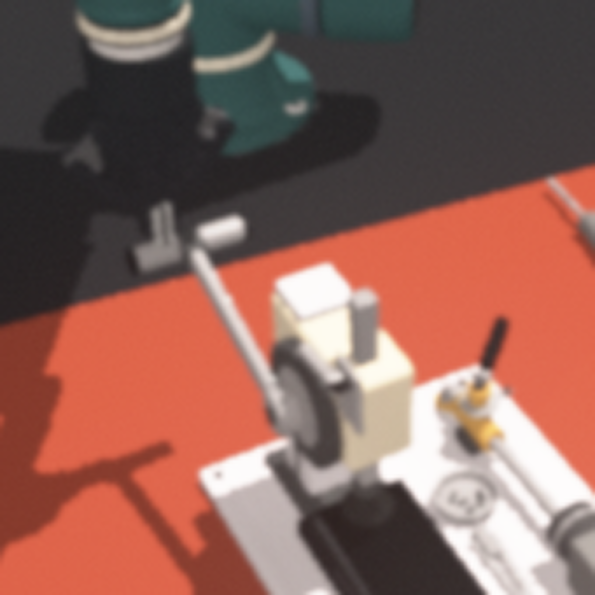

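View pics/w8.png

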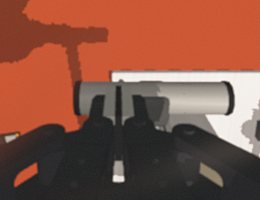

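Click 2: the force fell from 16.0 to 5.2 N near z 0.232, and the tips are still well seated on the bar. On to the third.

>>> jog_arm --pt "0 0.0004 0 0.0016 0 0 0" --pt "0 0.0004 0 0.0016 0 0 0" --pt "0 0.0004 0 0.0016 0 0 0" --pt "0 0.0004 0 0.0016 0 0 0" --pt "0 0.0004 0 0.0016 0 0 0"

```text
clock: 21.4
position: [0.4798, -0.1937, 0.2208]
ee_rot: [-0.123, 3.139, -0.002]
ft_force: [-4.8, 1.3, 10.1]
grip_width: -0.0002
```

>>> jog_arm --pt "0 0.0003 0 0.0016 0 0 0" --pt "0 0.0003 0 0.0016 0 0 0" --pt "0 0.0003 0 0.0016 0 0 0" --pt "0 0.0003 0 0.0016 0 0 0" --pt "0 0.0003 0 0.0016 0 0 0"

```text
clock: 21.9
position: [0.4792, -0.1938, 0.2181]
ee_rot: [-0.123, 3.138, -0.003]
ft_force: [-6.0, 2.1, 13.4]
grip_width: -0.0003
```

>>> jog_arm --pt "0 0.0002 0 0.001 0 0 0" --pt "0 0.0002 0 0.001 0 0 0" --pt "0 0.0002 0 0.001 0 0 0" --pt "0 0.0002 0 0.001 0 0 0" --pt "0 0.0002 0 0.001 0 0 0"

```text
clock: 22.4
position: [0.4786, -0.1938, 0.2158]
ee_rot: [-0.123, 3.138, -0.003]
ft_force: [-8.0, 1.0, 14.7]
grip_width: 0.0001
```

>>> jog_arm --pt "0 0.0002 0 0.001 0 0 0" --pt "0 0.0002 0 0.001 0 0 0" --pt "0 0.0002 0 0.001 0 0 0" --pt "0 0.0002 0 0.001 0 0 0" --pt "0 0.0002 0 0.001 0 0 0"

```text
clock: 22.9
position: [0.4781, -0.1939, 0.2134]
ee_rot: [-0.123, 3.138, -0.004]
ft_force: [-7.5, 1.2, 15.8]
grip_width: 0.0001
```

>>> jog_arm --pt "0 0.0002 0 0.001 0 0 0" --pt "0 0.0002 0 0.001 0 0 0" --pt "0 0.0002 0 0.001 0 0 0" --pt "0 0.0002 0 0.001 0 0 0" --pt "0 0.0002 0 0.001 0 0 0"

```text
clock: 23.4
position: [0.4775, -0.1939, 0.211]
ee_rot: [-0.123, 3.138, -0.003]
ft_force: [-8.3, 2.1, 15.4]
grip_width: 0.0001
```

>>> jog_arm --pt "0 0.0001 0 0.001 0 0 0" --pt "0 0.0001 0 0.001 0 0 0" --pt "0 0.0001 0 0.001 0 0 0" --pt "0 0.0001 0 0.001 0 0 0" --pt "0 0.0001 0 0.001 0 0 0"

```text
clock: 23.9
position: [0.4774, -0.194, 0.206]
ee_rot: [0.123, -3.139, 0.002]
ft_force: [-4.6, -0.2, 4.2]
grip_width: 0.0002
```

>>> jog_arm --pt "0 0.0001 0 0.001 0 0 0" --pt "0 0.0001 0 0.001 0 0 0" --pt "0 0.0001 0 0.001 0 0 0" --pt "0 0.0001 0 0.001 0 0 0" --pt "0 0.0001 0 0.001 0 0 0"

```text
clock: 24.4
position: [0.4776, -0.1938, 0.2023]
ee_rot: [0.123, -3.139, 0.001]
ft_force: [-3.3, -0.8, 5.4]
grip_width: -0.0001
```

>>> jog_arm --pt "0 0.0001 0 0.001 0 0 0" --pt "0 0.0001 0 0.001 0 0 0" --pt "0 0.0001 0 0.001 0 0 0" --pt "0 0.0001 0 0.001 0 0 0" --pt "0 0.0001 0 0.001 0 0 0"

```text
clock: 24.9
position: [0.4774, -0.1938, 0.1998]
ee_rot: [-0.123, 3.139, -0.001]
ft_force: [-2.8, -1.5, 4.3]
grip_width: 0.0002
```

Click 3: the force fell from 15.4 to 4.2 N near z 0.209. The fourth should come near z 0.185.

>>> jog_arm --pt "0 0.0001 0 0.0016 0 0 0" --pt "0 0.0001 0 0.0016 0 0 0" --pt "0 0.0001 0 0.0016 0 0 0" --pt "0 0 0 0.0016 0 0 0" --pt "0 0 0 0.0016 0 0 0"

```text
clock: 25.4
position: [0.477, -0.1938, 0.1964]
ee_rot: [0.123, -3.139, 0.001]
ft_force: [-5.3, -1.8, 8.1]
grip_width: 0.0
```

>>> jog_arm --pt "0 0 0 0.0016 0 0 0" --pt "0 0 0 0.0016 0 0 0" --pt "0 0 0 0.0016 0 0 0" --pt "0 0 0 0.0016 0 0 0" --pt "0 0 0 0.0016 0 0 0"

```text
clock: 25.9
position: [0.4768, -0.1938, 0.1934]
ee_rot: [0.123, -3.139, 0.002]
ft_force: [-7.1, -1.2, 12.3]
grip_width: -0.0001
```

>>> jog_arm --pt "0 0 0 0.001 0 0 0" --pt "0 0 0 0.001 0 0 0" --pt "0 0 0 0.001 0 0 0" --pt "0 0 0 0.001 0 0 0" --pt "0 0 0 0.001 0 0 0"

```text
clock: 26.4
position: [0.4766, -0.1939, 0.1912]
ee_rot: [0.123, -3.139, 0.002]
ft_force: [-7.9, -0.8, 12.9]
grip_width: 0.0003
```

```bash
python3 - <<'E'
from rig import cams,bot
import cv2,pickle
s=cams.read_camera("scene");w=cams.read_camera("wrist")
cv2.imwrite("pics/s9.png",cv2.resize(s["image"][130:300,200:370],None,fx=3.5,fy=3.5,interpolation=cv2.INTER_CUBIC))
cv2.imwrite("pics/w9.png",w["image"][150:350,200:460])
E
```

```text
(no output)
```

View pics/w9.png

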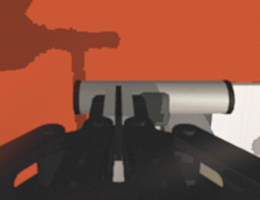

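View pics/s9.png

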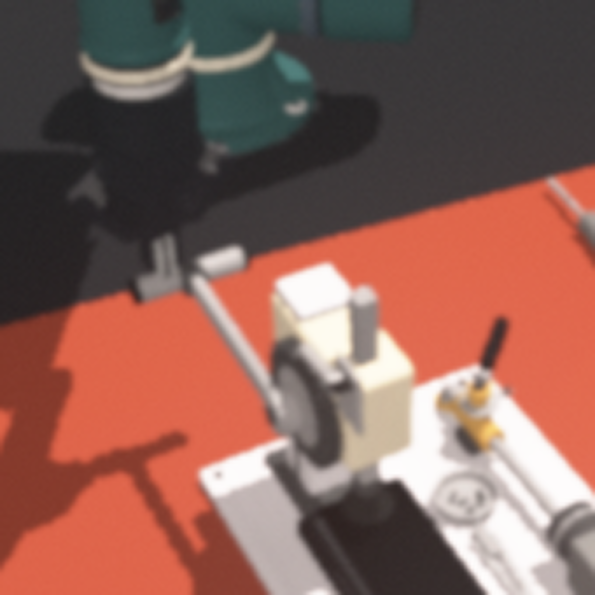

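The bar is still under the tips in both views and the valve is unchanged. I'll continue slowly.

>>> jog_arm --pt "0 0 0 0.001 0 0 0" --pt "0 0 0 0.001 0 0 0" --pt "0 0 0 0.001 0 0 0" --pt "0 0 0 0.001 0 0 0" --pt "0 0 0 0.001 0 0 0"

```text
clock: 27.0
position: [0.4764, -0.1939, 0.1887]
ee_rot: [0.123, -3.138, 0.002]
ft_force: [-8.3, -0.6, 13.7]
grip_width: -0.0001
```

>>> jog_arm --pt "0 0 0 0.001 0 0 0" --pt "0 0 0 0.001 0 0 0" --pt "0 0 0 0.001 0 0 0" --pt "0 0 0 0.001 0 0 0" --pt "0 0 0 0.001 0 0 0"

```text
clock: 27.5
position: [0.4763, -0.1939, 0.1864]
ee_rot: [0.123, -3.138, 0.002]
ft_force: [-9.6, -0.4, 13.4]
grip_width: -0.0001
```

>>> jog_arm --pt "0 0 0 0.001 0 0 0" --pt "0 0 0 0.001 0 0 0" --pt "0 0 0 0.001 0 0 0" --pt "0 0 0 0 0 0 0" --pt "0 0 0 0 0 0 0"

```text
clock: 28.0
position: [0.4764, -0.1939, 0.1844]
ee_rot: [0.123, -3.138, 0.002]
ft_force: [-7.7, -0.7, 10.7]
grip_width: -0.0001
```

>>> jog_arm --pt "0 0 0 0.001 0 0 0" --pt "0 0 0 0.001 0 0 0" --pt "0 0 0 0.001 0 0 0" --pt "0 0 0 0 0 0 0" --pt "0 0 0 0 0 0 0"

```text
clock: 28.5
position: [0.4764, -0.1939, 0.1834]
ee_rot: [0.123, -3.138, 0.002]
ft_force: [-8.7, -0.9, 13.7]
grip_width: 0.0002
```

>>> jog_arm --pt "0 0 0 0.001 0 0 0" --pt "0 0 0 0.001 0 0 0" --pt "0 0 0 0.001 0 0 0" --pt "0 0 0 0 0 0 0" --pt "0 0 0 0 0 0 0"

```text
clock: 29.0
position: [0.4773, -0.1936, 0.1797]
ee_rot: [-0.124, 3.139, -0.0]
ft_force: [-2.1, -1.5, 5.5]
grip_width: -0.0001
```

Click 4: the force fell from 13.7 to 5.5 N near z 0.1825. I'll go about 5 mm further to sit mid-window.

>>> jog_arm --pt "0 0 0 0.001 0 0 0" --pt "0 0 0 0.001 0 0 0" --pt "0 0 0 0.001 0 0 0" --pt "0 0 0 0.001 0 0 0" --pt "0 0 0 0 0 0 0"

```text
clock: 29.5
position: [0.4773, -0.1937, 0.1777]
ee_rot: [-0.124, 3.139, -0.0]
ft_force: [-1.9, -2.2, 4.7]
grip_width: 0.0002
```

>>> jog_arm --pt "0 0 0 0.001 0 0 0" --pt "0 0 0 0.001 0 0 0" --pt "0 0 0 0.001 0 0 0" --pt "0 0 0 0.001 0 0 0" --pt "0 0 0 0 0 0 0"

```text
clock: 30.0
position: [0.4773, -0.1937, 0.1757]
ee_rot: [-0.124, 3.139, -0.0]
ft_force: [-2.3, -2.1, 4.8]
grip_width: -0.0003
```

```bash
python3 - <<'E'
from rig import cams,bot
import cv2,pickle
s=cams.read_camera("scene");w=cams.read_camera("wrist");t=cams.read_camera("top")
pickle.dump((s,w,t),open("s10.pkl","wb"))
cv2.imwrite("pics/s10.png",cv2.resize(s["image"][130:300,200:370],None,fx=3.5,fy=3.5,interpolation=cv2.INTER_CUBIC))
cv2.imwrite("pics/w10.png",w["image"])
o=bot.observe();print(o["clock"],o["position"],o["ft_force"])
E
```

```text
30.15 [ 0.4772755  -0.19366289  0.1758625 ] [-1.94679377 -2.18483127  4.73429188]
```

View pics/s10.png

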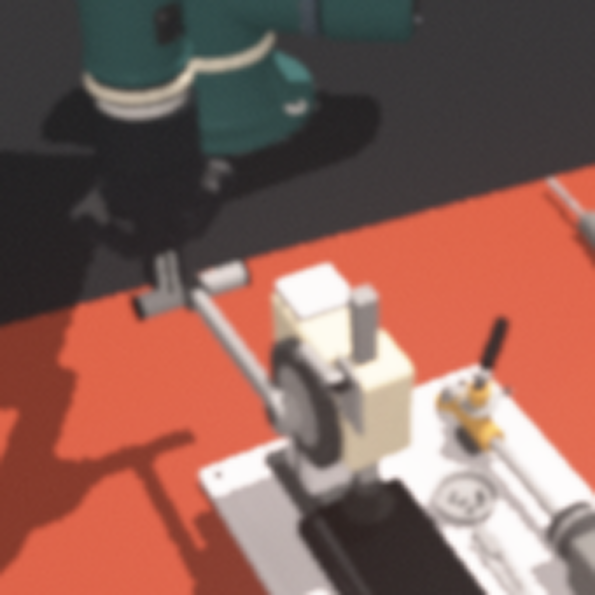

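View pics/w10.png

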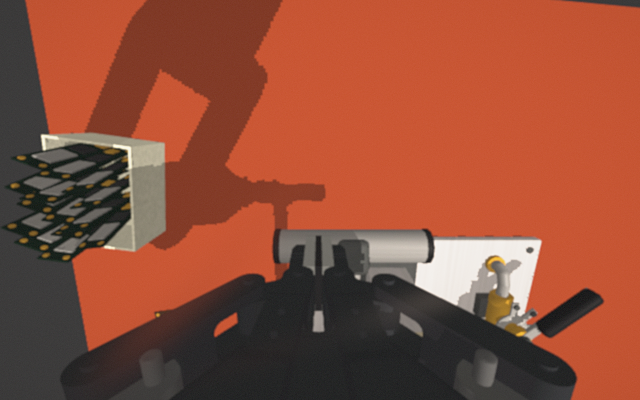

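```bash
python3 - <<'E'
from h import *
import pickle
s,w,t=pickle.load(open("s10.pkl","rb"))
n=np.array([-np.sin(.0776),np.cos(.0776),0]);P=[]
for px in [((141,214),(256,182)),((137,304),(247,271))]:
    m=np.mean(px,0);o,d=ray(s,200+m[0]/3.5-.36,130+m[1]/3.5-.36)
    k=n@(np.array([.507,-.1712,.25])-o)/(n@d);P.append(o+k*d);print(P[-1])
print(np.linalg.norm(P[1]-P[0]))
E
```

```text
[ 0.51195806 -0.17081448  0.2586046 ]
[ 0.4764694  -0.17357394  0.15053474]
0.11378116851086434
```

The picture gives about 114 mm of handle travel and touch about 110 mm, both inside the window. The press is steady at 4.7 N and the valve is unchanged, so I'm handing in.

```bash
python3 -c "
from rig import bot
print(bot.job_done()); o=bot.observe(); print(o['clock'],o['position'],o['ft_force'])"
```

```text
the job is handed in; nothing more can be done
None
the job is handed in; nothing more can be done
```

The job is handed in with the valve half open, the lever four clicks down and the closed fingers still pressing on the handle. No verdict is reported.

- **Valve:** I gripped the sleeve and turned it from about 5° to half open. After release the wrist camera measured about 44.4°. The later pictures show it unchanged.
- **Clicks:** I pressed the cross-handle along its arc with closed fingertips and felt four clicks. The upward force fell from 15.4 to 6.5 N, 16.0 to 5.2 N, 15.4 to 4.2 N and 13.7 to 5.5 N. I then went about 4 mm further and stopped.
- **Handle travel:** It came out at about 110 mm by touch and 114 mm by the scene camera. They disagree by about 4 mm, but both lie within the 102–126 mm window.
- **Final hold:** The last reading before handing in was a steady 4.7 N upward on the fingers, at 30.15 s.
- **Other checks:** The force at z 0.184 dipped briefly to 10.7 N, when the arm paused just before the fourth click, and rose again, so I did not count it as a click. I saw no bystander displaced in the pictures, but I did not measure them one by one.

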